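# Prove the buffing machine's stop button and rearm it

### The arm

A 6-joint arm with a two-finger parallel gripper is mounted at the origin on the work surface. World frame = base frame: x ahead of the robot, y to its left, z up, the work surface at z = 0. Lengths are in m, angles in rad, forces in N, time in s.
With the tool pointing down it reaches from about 0.35 to 0.95 m from the base axis. Payload 17.4 kg.
Tool frame: the origin (TCP) lies on the centre line of the jaws, within the pads' length; the fingertips stand 25 mm ahead of it and the grasp point (between the pads) lies 6 mm ahead of it; z points along the fingers, x is the direction in which the jaws open and shut, and the axes are right-handed (so a half turn about z gives the same grasp; the last joint's range is limited). The gripper opens to 93 mm and grips with 3 to 60 N. Pads are 15 mm wide; open, the fingers measure 128 mm over their backs; the gripper's body (75 mm by 188 mm) begins 65 mm behind the grasp point.
Start: joints at [-1.331, 0.116, 1.442, -0, 1.584, -0.038], TCP at [0.185, -0.649, 0.244] pointing down, gripper open.
Joint ranges: [-2.83, 2.83], [-0.83, 2.19], [0.07, 2.5], [-1.14, 4.28], [0.01, 3], [-2.97, 2.97]. Speed limits (rad/s): [1.89, 1.89, 2.22, 3.14, 3.14, 3.14].

### API

Orientations are given as a unit quaternion [w, x, y, z].
In Python, from cell import ctrl, eyes, sign_off gives the robot as it stands.
- The arm moves only by the tool move_arm, never from a script. Its argument "rows" is text: rows parted by semicolons, each of 6 numbers parted by spaces: the shift along the tool's x, y, z in cm, then the turn, a rotation vector about the tool's x, y, z in degrees. In form: x y z wx wy wz; .... A call has exactly 5 rows; each row is the pose to reach, as a shift and turn from the pose commanded when the call began, along the tool's axes at that moment; what a row does not reach only later rows make up. A row lasts 1/12 s, in which the tool goes at most 41.7 mm and 7.16 degrees, less where a joint would pass 70% of its speed; a pose out of reach is approached as far as the arm can. A call with a gripper value outside its range is refused whole. "claw" is the closure, from 0 (fully open) to 1 (shut), set as the call begins (left out, the last holds). The fingers move at their own pace and stop on an object; "force" is the grip in N (left out, the last holds). Time passes only in rows, so rows that repeat a pose let the fingers close, or fill a call up. It gives the time, the measured TCP pose, the force and the opening at its end, in the units of the state.
- ctrl.get_state(): the state, without advancing time (a new reading comes with each control period).
- eyes.capture(name): name is "scene" or "side" or "wrist"; returns a dict with "pixels" (420x560x3 uint8, red, green, blue), "z_map" (420x560 float32, m along the optical axis (not along the pixel's ray), 0 where there is no reading), "vfov" (degrees; the focal length in pixels is half the picture's height over the tangent of half this angle, whatever the lens; pixels are square), "cx", "cy" (the principal point, pixels), "position" and "rotation" of the camera in the world; the wrist camera has in their place "mount" (4x4, takes a point from camera to tool coordinates, whose origin is the TCP and whose axes are the tool frame's). Camera axes: x right, y down, z forward; pixel columns grow to the right and rows downward; lengths in m; the calibration is good to about 2 mm. A picture is of the moment at which its call begins: read the wrist's pose just before it.
- sign_off(): hands the job in, once; it reports no verdict.
The state is a dict: "clock": time; "q": joint angles; "joint_vel": joint speeds; "joint_efforts": joint torques, N m; "tcp_pos": TCP position; "orientation": TCP orientation; "contact_force": force on the tool from outside, world axes, zero at the start; "wrist_torque": the same for the moment, N m; "opening": opening from 0.0 (shut) to 1.0 (fully open).
Only numpy, scipy, OpenCV 4.12 (cv2) and the standard library are available. Lean on these libraries where they do the work, as an engineer would, in place of code of your own. Each camera call takes 0.05 s, during which the arm holds its last target.

### The job

Test the buffing machine's stop: press the big winged mushroom button down with the fingertips until it latches in, then, without forcing it, push one of its wings round clockwise (seen from above) until the button springs back out, and let it turn back. Only then press the small reset button on the other box fully in and let it come out again. Leave the lamps, tin, mug and other loose things where they lie.

Things in the scene. Friction and masses are not known exactly. Their poses are not given: they have to be found in the camera images.
- stop_station: grey steel box 130 x 130 x 60 mm fixed to the bench (it may stand left or right), carrying the stop button in the middle of its top. Origin: centre of its underside; z up. The box top is 60 mm up; on it stands an aluminium collar, 52 mm across and 16 mm high; between box and wings there is free air (the undersides of the wings are 100 mm above the bench when the button is out, 90 mm when it is latched in).
- stop_top (a point): top centre of the stop button, on its vertical axis: a black mushroom head 68 mm across with a domed top, 128 mm above the bench when out. On its rim sit two opposite black wings (straight lugs), each 14 mm wide, 18 mm high, reaching out to 64 mm from the axis. This frame turns and sinks with the head; its y axis points along wing_a.
- wing_a (a point): point in the middle of one wing, 51 mm from the button's axis, at half the wing's height (109 mm above the bench when out); moves with the wing. With the head unturned it lies on the +y side of the station.
- wing_b (a point): the same point of the opposite wing, on the -y side of the station.
- stop_push (a joint): how far the stop button is pressed, m: 0 out, 0.014 at the bottom of its travel. The spring needs about 3 N to start, and about 7 N takes it past its catch to the bottom. Pressed beyond about 0.0105 it latches; let go, it then stays in at about 0.010. Otherwise it springs back to 0.
- stop_twist (a joint): turn of the stop button's head, rad, clockwise seen from above positive; 0 at rest, stop at 1.2, cannot turn the other way. A light spring (0.02 to 0.07 N m) turns it back to 0. Turning the latched button clockwise to somewhere between 0.4 and 0.7 frees the catch and it springs out; a wing pushed sideways with 1 to 2 N is enough.
- reset_station: grey steel box 100 x 100 x 60 mm fixed to the bench (on the other side from the stop station), with the reset button in the middle of its top. Origin: centre of its underside; z up.
- reset_button_top (a point): top centre of the reset button, a plain flat round black button 32 mm across in an aluminium ring 48 mm across and 12 mm high; 82 mm above the bench when out; moves with the button.
- reset_button (a joint): how far the reset button is pressed, m: 0 out, 0.006 fully in; takes 5 N, springs back by itself.
- headlamp_shell: steel headlamp lying glass up, 144 mm across, 77 mm high; origin under its centre. Loose, to be left alone.
- brass_lamp: brass lamp lying glass up, 110 mm across, 59 mm high; origin under its centre. Loose, to be left alone.
- polish_tin: small round tin, 60 mm across, 55 mm high; origin under its centre. Loose, to be left alone.
- brass_fitting: turned brass fitting standing on its foot, 48 mm across, 56 mm high; origin under its centre. Loose, to be left alone.
- mug: white mug, 80 mm across plus a handle, 90 mm high; origin under its centre. Loose, to be left alone.
- dial_gauge: round dial instrument lying face up, 72 mm across, 30 mm high; origin under its centre. Loose, to be left alone.
- screwdriver: screwdriver lying flat on the bench; origin beneath its middle. Loose, to be left alone.

How it is judged:
By the outcome, as a careful person would: the job done as asked, in the order asked, and still so for the second after the job is handed in, with the robot touching nothing.
It also fails if it takes over 66 s, if anything falls off the work surface, if the arm or the gripper's body presses on something with over 40 N, if the wrist force passes 120 N, or if a joint passes its speed limit or range.

## Working session

There is one attempt and no reset: what is moved stays moved. The work goes in short steps, Python scripts to look and compute and a tool call to move; the robot and the scene stay as the last step left them, time stands still between calls to the robot, and variables do not carry over. Pictures are saved under pics/ and viewed, and the job is handed in when it is done.

Besides the shell and the picture viewer there is one more tool, called after "Request:" as name(argument=value, ...), one argument or row to a line, values as JSON. move_arm: Moves the arm, as the interface text tells. Its arguments: {"type":"object","properties":{"rows":{"type":"string"},"claw":{"type":"number"},"force":{"type":"number"}},"required":["rows"]}

```bash
mkdir -p pics; ls
python3 - <<'E'
from cell import ctrl,eyes
import cv2,numpy as np
s=ctrl.get_state();print({k:np.round(v,3) for k,v in s.items()})
for n in("scene","side"):
    c=eyes.capture(n);cv2.imwrite(f"pics/{n}0.png",c["pixels"][:,:,::-1]);np.savez(f"{n}0.npz",**c)
    print(n,c["vfov"],c["cx"],c["cy"],c["position"],np.round(c["rotation"],3).tolist())
E
```

```text
pics
{'clock': np.float64(0.0), 'q': array([-1.331,  0.117,  1.442,  0.   ,  1.584, -0.038]), 'joint_vel': array([ 0.001,  0.   ,  0.   ,  0.   , -0.   , -0.   ]), 'joint_efforts': array([-1.0000e-03, -7.2127e+01, -6.2260e+01,  7.8000e-02,  2.4000e-02,
       -0.0000e+00]), 'tcp_pos': array([ 0.185, -0.649,  0.243]), 'orientation': array([-0.   ,  0.798, -0.602, -0.   ]), 'contact_force': array([-0.376, -0.648, -0.662]), 'wrist_torque': array([ 0.034, -0.029,  0.039]), 'opening': np.float64(1.001)}
scene 42.362738891283655 266.4696090027003 211.0889651994639 [ 1.60424752 -0.42993246  0.94210245] [-0.377, 0.741, 0.494, -0.254]
side 50.57300870362242 282.3039719526226 215.84329705293058 [0.16648986 0.63668545 0.97915511] [0.092, -0.234, 0.909, -0.333]
```

View pics/scene0.png

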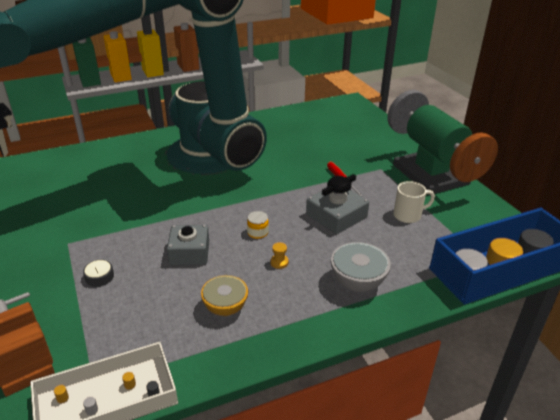

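View pics/side0.png

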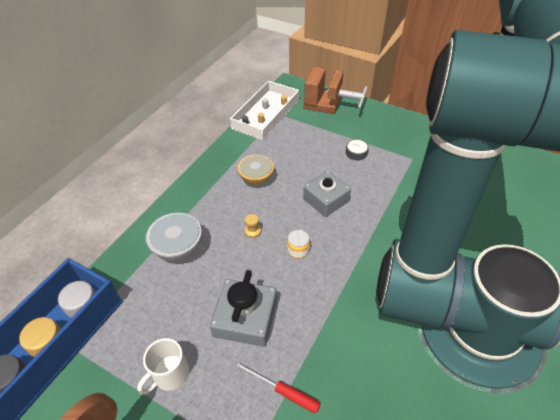

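The scene view shows the stop station at about (338,205) with its wings, and the reset box at (188,243). In the side view they are at (243,308) and (327,190). The mug (165,365), screwdriver and tin are near the stop box. Next I'll measure these positions.

```bash
cat > h.py <<'E'
import numpy as np,cv2
from scipy.spatial.transform import Rotation as R
def cloud(c):
    z=c["z_map"];h,w=z.shape;f=h/2/np.tan(np.radians(float(c["vfov"]))/2)
    u,v=np.meshgrid(np.arange(w),np.arange(h))
    P=np.stack([(u-c["cx"])/f*z,(v-c["cy"])/f*z,z],-1)
    q=np.asarray(c["rotation"]);Rm=R.from_quat(q[[1,2,3,0]]).as_matrix() if q.size==4 else q
    W=P@Rm.T+c["position"];W[z<=0]=np.nan;return W
E
python3 - <<'E'
from h import *
for n,box,rb in(("scene",(300,165,380,240),(160,215,215,275)),("side",(205,260,285,350),(295,165,360,220))):
    c=dict(np.load(n+"0.npz"));W=cloud(c);px=c["pixels"].astype(int)
    print(n,"bench z",np.nanmedian(W[150:250,60:120] if n=="scene" else W[300:330,120:180],axis=(0,1)))
    for nm,(a,b,d,e) in(("stop",box),("reset",rb)):
        w=W[b:e,a:d].reshape(-1,3);p=px[b:e,a:d].reshape(-1,3)
        top=w[(abs(w[:,2]-.06)<.004)]
        r=cv2.minAreaRect((top[:,:2]*1000).astype(np.float32));print(nm,"boxtop",r,len(top))
        blk=w[(p.max(1)<60)&(w[:,2]>(.09 if nm=="stop" else .076))]
        print(" black",len(blk),blk.min(0),blk.max(0),blk.mean(0))
        if nm=="stop":
            hi=blk[blk[:,2]>.113];r=cv2.minAreaRect((blk[:,:2]*1000).astype(np.float32));print(" blkrect",r)
            wtop=blk[abs(blk[:,2]-.118)<.003]; 
            print(" dome top",hi[hi[:,2]>.122].mean(0), "n",(hi[:,2]>.122).sum())
            d=blk[:,:2]-blk[:,:2].mean(0);ev,V=np.linalg.eigh(d.T@d);print(" axis deg",np.degrees(np.arctan2(V[1,1],V[0,1])))
        else: 
            t=w[(w[:,2]>.079)];print(" btn",len(t),t.mean(0),t.min(0),t.max(0))
E
```

```text
scene bench z [ 1.35998021e-01 -4.12435503e-01 -7.88797410e-05]
stop boxtop ((506.2383117675781, 239.99249267578125), (131.7015380859375, 135.84793090820312), 18.104957580566406) 791
 black 440 [0.47877726 0.1781686  0.10070474] [0.54055415 0.30037035 0.1311783 ] [0.51492856 0.23310534 0.11853089]
 blkrect ((509.65899658203125, 238.91380310058594), (117.93889617919922, 61.93913650512695), 83.65951538085938)
 dome top [0.50851901 0.23731896 0.12542977] n 168
 axis deg 105.85575834618922
reset boxtop ((501.59686279296875, -200.67837524414062), (98.35293579101562, 103.9639663696289), 69.17462921142578) 650
 black 79 [ 0.48493268 -0.21438084  0.07613534] [ 0.51871044 -0.18862334  0.08562014] [ 0.50367886 -0.20128352  0.08165735]
 btn 79 [ 0.50259081 -0.2009806   0.08198633] [ 0.48493268 -0.21553876  0.07902348] [ 0.51871044 -0.18670773  0.08562014]
side bench z [0.71316073 0.34457799 0.00119348]
stop boxtop ((502.7782897949219, 239.11325073242188), (129.4602508544922, 130.32579040527344), 17.303049087524414) 1824
 black 761 [0.46927568 0.18185112 0.10195219] [0.53076164 0.30121269 0.13098108] [0.4971899  0.24649099 0.12129634]
 blkrect ((500.38836669921875, 242.08535766601562), (112.43221282958984, 61.29833984375), 81.2237319946289)
 dome top [0.50148138 0.24013468 0.12545667] n 396
 axis deg 105.88040108268673
reset boxtop ((498.49700927734375, -201.7225341796875), (101.0537338256836, 101.04423522949219), 67.76625061035156) 651
 black 52 [ 0.48578388 -0.21224778  0.07756381] [ 0.50923751 -0.18642336  0.08609619] [ 0.49735475 -0.19766654  0.08192724]
 btn 70 [ 0.49819051 -0.20138637  0.08241345] [ 0.48363179 -0.21761264  0.0792873 ] [ 0.51332214 -0.18642336  0.08730105]
```

```bash
cat >> h.py <<'E'
def plan(x,y,z,yaw,step=.035,calls=1):
    "rows from the current pose to target (tool down, tool x at world angle yaw deg)"
    from cell import ctrl
    s=ctrl.get_state();q=s["orientation"];R0=R.from_quat(np.asarray(q)[[1,2,3,0]])
    a=np.radians(yaw);Rt=R.from_matrix(np.array([[np.cos(a),np.sin(a),0],[np.sin(a),-np.cos(a),0],[0,0,-1]]))
    d=R0.inv().apply(np.array([x,y,z])-s["tcp_pos"])*100;w=np.degrees((R0.inv()*Rt).as_rotvec())
    n=max(np.linalg.norm(d)/100/step,np.linalg.norm(w)/7)
    print("t",round(float(s["clock"]),2),"tcp",np.round(s["tcp_pos"],4),"F",np.round(s["contact_force"],1),"yaw",np.round(np.degrees(np.arctan2(*R0.as_matrix()[[1,0],0])),2))
    print("total shift cm",np.round(d,2),"turn",np.round(w,2),"rows needed",round(n,1),"per-row",np.round(d/n,2),np.round(w/n,2))
E
python3 -c "
from h import *
plan(.5,-.2,.22,-20);plan(.504,.2395,.19,17.6)"
```

```text
t 0.1 tcp [ 0.1851 -0.649   0.243 ] F [-0.6  0.7  0.5] yaw -74.08
total shift cm [-34.53 -42.6    2.34] turn [-3.000e-02  5.000e-02 -5.408e+01] rows needed 15.7 per-row [-2.2  -2.72  0.15] [-0.    0.   -3.45]
t 0.1 tcp [ 0.1851 -0.649   0.243 ] F [-0.6  0.7  0.5] yaw -74.08
total shift cm [-76.69 -55.04   5.38] turn [-5.000e-02  5.000e-02 -9.168e+01] rows needed 27.0 per-row [-2.84 -2.04  0.2 ] [-0.    0.   -3.39]
```

Request:
move_arm(
  rows="-2.2 -2.7 0 0 0 -3.5; -4.4 -5.4 0 0 0 -7; -6.6 -8.1 0 0 0 -10.5; -8.8 -10.8 0 0 0 -14; -11 -13.5 0 0 0 -17.5",
  claw=1,
  force=20,
)

```text
clock: 0.52
tcp_pos: [0.2853, -0.5048, 0.2432]
orientation: [-0.0, 0.881, -0.473, -0.0]
contact_force: [0.5, 0.7, 0.1]
opening: 0.693
```

```bash
python3 -c "
from h import *
plan(.5,-.2,.22,-20)"
```

```text
t 0.52 tcp [ 0.2853 -0.5048  0.2432] F [0.5 0.7 0.1] yaw -56.43
total shift cm [-13.52 -34.74   2.33] turn [-2.000e-02  3.000e-02 -3.643e+01] rows needed 10.7 per-row [-1.27 -3.26  0.22] [-0.    0.   -3.41]
```

Request:
move_arm(
  rows="-1.3 -3.3 0.2 0 0 -3.5; -2.6 -6.6 0.4 0 0 -7; -3.9 -9.9 0.6 0 0 -10.5; -5.2 -13.2 0.8 0 0 -14; -6.5 -16.5 1 0 0 -17.5",
)

```text
clock: 0.93
tcp_pos: [0.3872, -0.3596, 0.2334]
orientation: [-0.0, 0.943, -0.333, -0.0]
contact_force: [0.9, -0.1, 0.8]
opening: 0.33
```

```bash
python3 -c "
from h import *
plan(.5,-.2,.22,-20);plan(.504,.2395,.19,17.6)"
```

```text
t 0.93 tcp [ 0.3872 -0.3596  0.2334] F [ 0.9 -0.1  0.8] yaw -38.92
total shift cm [ -1.25 -19.5    1.34] turn [-0.000e+00  1.000e-02 -1.892e+01] rows needed 5.6 per-row [-0.22 -3.48  0.24] [-0.    0.   -3.38]
t 0.93 tcp [ 0.3872 -0.3596  0.2334] F [ 0.9 -0.1  0.8] yaw -38.92
total shift cm [-28.55 -53.95   4.34] turn [-0.000e+00  1.000e-02 -5.652e+01] rows needed 17.5 per-row [-1.63 -3.09  0.25] [-0.    0.   -3.23]
```

Request:
move_arm(
  rows="-0.2 -3.5 0.2 0 0 -3.5; -0.4 -7 0.4 0 0 -7; -0.6 -10.5 0.6 0 0 -10.5; -0.8 -14 0.8 0 0 -14; -1 -17.5 1 0 0 -17.5",
)

```text
clock: 1.35
tcp_pos: [0.4899, -0.2174, 0.2234]
orientation: [-0.0, 0.983, -0.186, -0.0]
contact_force: [0.6, -1.2, 0.3]
opening: 0.013
```

```bash
python3 -c "
from h import *
plan(.504,.2395,.19,17.6)"
```

```text
t 1.35 tcp [ 0.4899 -0.2174  0.2234] F [ 0.6 -1.2  0.3] yaw -21.41
total shift cm [-15.36 -43.05   3.35] turn [ -0.     0.   -39.01] rows needed 13.1 per-row [-1.17 -3.29  0.26] [-0.    0.   -2.98]
```

Request:
move_arm(
  rows="-1.2 -3.3 0.2 0 0 -3; -2.4 -6.6 0.4 0 0 -6; -3.6 -9.9 0.6 0 0 -9; -4.8 -13.2 0.8 0 0 -12; -6 -16.5 1 0 0 -15",
)

```text
clock: 1.77
tcp_pos: [0.4937, -0.0419, 0.2133]
orientation: [-0.0, 0.998, -0.056, -0.0]
contact_force: [-0.1, -0.0, -1.0]
opening: 0.006
```

```bash
python3 -c "
from h import *
plan(.504,.2395,.19,17.6)"
```

```text
t 1.77 tcp [ 0.4937 -0.0419  0.2133] F [-0.1 -0.  -1. ] yaw -6.44
total shift cm [ -2.14 -28.08   2.34] turn [-0.000e+00  1.000e-02 -2.404e+01] rows needed 8.1 per-row [-0.26 -3.48  0.29] [-0.    0.   -2.98]
```

Request:
move_arm(
  rows="-0.2 -3.4 0 0 0 -3; -0.4 -6.8 0 0 0 -6; -0.6 -10.2 0 0 0 -9; -0.8 -13.6 0 0 0 -12; -1 -17 0 0 0 -15",
)

```text
clock: 2.18
tcp_pos: [0.5033, 0.1282, 0.2135]
orientation: [0.0, 0.997, 0.075, -0.0]
contact_force: [0.5, -0.2, -0.3]
opening: 0.004
```

```bash
python3 -c "
from h import *
plan(.504,.2395,.19,17.6)"
```

```text
t 2.18 tcp [0.5033 0.1282 0.2135] F [ 0.5 -0.2 -0.3] yaw 8.57
total shift cm [  1.73 -11.     2.35] turn [ 0.    0.01 -9.03] rows needed 3.3 per-row [ 0.53 -3.38  0.72] [ 0.    0.   -2.78]
```

Request:
move_arm(
  rows="0.5 -3 0 0 0 -2.5; 1 -6 0 0 0 -5; 1.5 -9 0.5 0 0 -7.5; 1.7 -11 1 0 0 -9; 1.7 -11 1 0 0 -9",
)

```text
clock: 2.6
tcp_pos: [0.5036, 0.2407, 0.2021]
orientation: [-0.0, 0.988, 0.154, -0.001]
contact_force: [0.0, 0.6, -1.3]
opening: 0.007
```

Run:
```python
from h import *
from cell import eyes,ctrl
plan(.504,.2395,.155,17.6)
s=ctrl.get_state()
c=eyes.capture("wrist");cv2.imwrite("pics/w1.png",c["pixels"][:,:,::-1])
q=np.asarray(s["orientation"]);T=np.eye(4);T[:3,:3]=R.from_quat(q[[1,2,3,0]]).as_matrix();T[:3,3]=s["tcp_pos"]
M=T@c["mount"];c["rotation"]=M[:3,:3];c["position"]=M[:3,3];W=cloud(c).reshape(-1,3);p=c["pixels"].reshape(-1,3)
n=np.hypot(W[:,0]-.504,W[:,1]-.2395)
b=W[(p.max(1)<60)&(n<.08)&(W[:,2]>.09)&(W[:,2]<.135)]
print(len(b),b.min(0),b.max(0),cv2.minAreaRect((b[:,:2]*1000).astype(np.float32)))
t=W[(abs(W[:,2]-.06)<.003)&(n<.11)];print(len(t),cv2.minAreaRect((t[:,:2]*1000).astype(np.float32)))
```

```text
t 2.6 tcp [0.5036 0.2407 0.2021] F [ 0.   0.6 -1.3] yaw 17.67
total shift cm [0.01 0.12 4.71] turn [-0.03  0.11  0.07] rows needed 1.3 per-row [0.01 0.09 3.5 ] [-0.02  0.08  0.05]
6921 [0.46856421 0.17992129 0.10489905] [0.5343299  0.30197138 0.12929551] ((501.56439208984375, 241.44058227539062), (114.75786590576172, 66.40303039550781), 80.62740325927734)
13158 ((501.09210205078125, 240.41424560546875), (128.10633850097656, 127.79907989501953), 17.602649688720703)
```

View pics/w1.png

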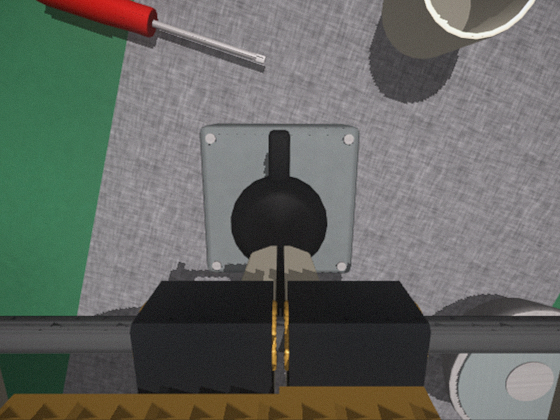

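The wrist view shows the head centred near (279,220), wing_a pointing up at (279,150), and the closed fingers just over the head. Next I'll descend.

Request:
move_arm(
  rows="0 0.1 1.5 0 0 0; 0 0.1 3 0 0 0; 0 0.1 4 0 0 0; 0 0.1 4.5 0 0 0; 0 0.1 4.5 0 0 0",
)

```text
clock: 3.07
tcp_pos: [0.5045, 0.2361, 0.1577]
orientation: [0.0, 0.989, 0.151, -0.001]
contact_force: [0.3, -0.4, -0.2]
opening: 0.001
```

Request:
move_arm(
  rows="0 0 0.3 0 0 0; 0 0 0.5 0 0 0; 0 0 0.7 0 0 0; 0 0 0.9 0 0 0; 0 0 0.9 0 0 0",
)

```text
clock: 3.48
tcp_pos: [0.505, 0.2368, 0.15]
orientation: [-0.0, 0.988, 0.151, 0.0]
contact_force: [1.4, -0.2, 3.9]
opening: 0.005
```

Request:
move_arm(
  rows="0 0 0.15 0 0 0; 0 0 0.3 0 0 0; 0 0 0.45 0 0 0; 0 0 0.6 0 0 0; 0 0 0.6 0 0 0",
)

```text
clock: 3.9
tcp_pos: [0.505, 0.2369, 0.144]
orientation: [-0.0, 0.988, 0.151, 0.0]
contact_force: [1.2, -0.6, 4.3]
opening: 0.006
```

Request:
move_arm(
  rows="0 0 0.1 0 0 0; 0 0 0.2 0 0 0; 0 0 0.3 0 0 0; 0 0 0.3 0 0 0; 0 0 0.3 0 0 0",
)

```text
clock: 4.32
tcp_pos: [0.505, 0.2369, 0.1413]
orientation: [-0.0, 0.988, 0.151, 0.001]
contact_force: [-0.2, -0.8, 6.2]
opening: 0.005
```

Request:
move_arm(
  rows="0 0 0.05 0 0 0; 0 0 0.1 0 0 0; 0 0 0.15 0 0 0; 0 0 0.2 0 0 0; 0 0 0.2 0 0 0",
)

```text
clock: 4.73
tcp_pos: [0.505, 0.2369, 0.1394]
orientation: [-0.0, 0.988, 0.151, 0.001]
contact_force: [-0.2, -0.8, 6.2]
opening: 0.005
```

Request:
move_arm(
  rows="0 0 0.05 0 0 0; 0 0 0.1 0 0 0; 0 0 0.1 0 0 0; 0 0 0.1 0 0 0; 0 0 0.1 0 0 0",
)

```text
clock: 5.15
tcp_pos: [0.5051, 0.2369, 0.1386]
orientation: [-0.0, 0.988, 0.151, 0.001]
contact_force: [-0.3, -2.0, 8.6]
opening: 0.004
```

Request:
move_arm(
  rows="0 0 -1 0 0 0; 0 0 -2 0 0 0; 0 0 -3.5 0 0 0; 0 0 -5 0 0 0; 0 0 -5 0 0 0",
)

```text
clock: 5.57
tcp_pos: [0.5055, 0.2372, 0.1913]
orientation: [-0.001, 0.988, 0.151, 0.002]
contact_force: [0.6, 0.0, 0.3]
opening: 0.003
```

```bash
cat > look.py <<'E'
from h import *
from cell import eyes,ctrl
import sys
for n in("side","scene"):
    c=eyes.capture(n);W=cloud(c).reshape(-1,3);p=c["pixels"].reshape(-1,3)
    cv2.imwrite(f"pics/{n}_{sys.argv[1]}.png",cv2.resize(c["pixels"][150:360,150:430] if n=="side" else c["pixels"][130:270,240:440],None,fx=2.8,fy=2.8)[:,:,::-1])
    r=np.hypot(W[:,0]-.502,W[:,1]-.240)
    b=W[(p.max(1)<60)&(r<.068)&(W[:,2]>.085)&(W[:,2]<.14)]
    if len(b):print(n,len(b),"dome top z",np.sort(W[(r<.01)&(W[:,2]<.14)][:,2])[-10:].mean() if (r<.01).any() else None)
    w=b[np.hypot(b[:,0]-.502,b[:,1]-.240)>.042]
    a=np.degrees(np.arctan2(w[:,1]-.240,w[:,0]-.502))
    for lo in(0,-180):
        m=(a>lo)&(a<lo+180)
        if m.any():print("  wing",m.sum(),"angle",np.median(a[m]),"z top",np.percentile(w[m][:,2],95))
E
python3 look.py a;python3 -c "
from h import *
plan(.462,.279,.19,17.6)"
```

```text
side 717 dome top z 0.12196648159314319
  wing 62 angle 108.72523728498602 z top 0.1121966234032793
  wing 32 angle -74.62520331423006 z top 0.11324963438597656
scene 437 dome top z 0.1204175364843956
  wing 32 angle 100.01475516987844 z top 0.11154009407087864
  wing 61 angle -64.67182064027138 z top 0.11309488801707956
t 5.67 tcp [0.5048 0.2369 0.1882] F [-0.1  0.  -0.8] yaw 17.42
total shift cm [-2.83 -5.3  -0.19] turn [-0.01 -0.06 -0.18] rows needed 1.7 per-row [-1.65 -3.09 -0.11] [-0.   -0.03 -0.1 ]
```

View pics/side_a.png

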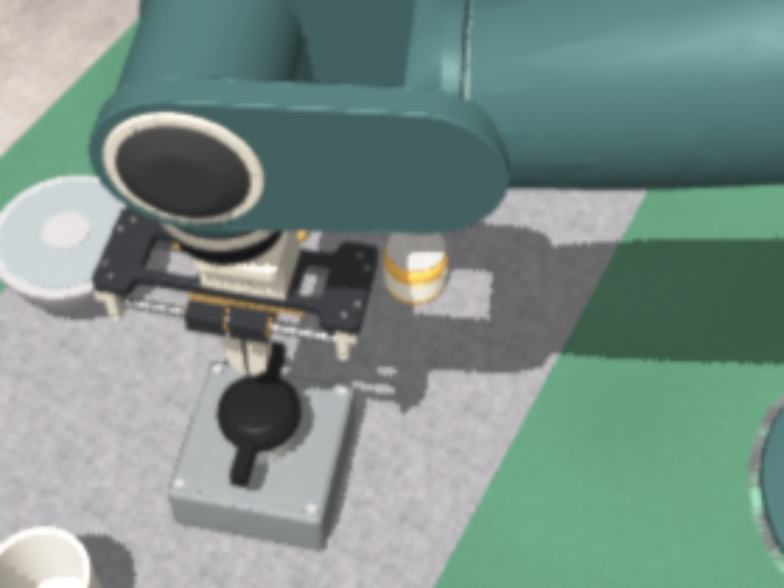

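The side view shows the head at (260,412), with wing_a at (243,462) unturned. I'll run the same height measurement on the first pictures to compare.

Run:
```python
from h import *
for n in("side","scene"):
    c=dict(np.load(n+"0.npz"));W=cloud(c).reshape(-1,3);p=c["pixels"].reshape(-1,3)
    r=np.hypot(W[:,0]-.502,W[:,1]-.240)
    print(n,np.sort(W[(r<.01)&(W[:,2]<.14)][:,2])[-10:].mean())
    b=W[(p.max(1)<60)&(r<.068)&(r>.042)&(W[:,2]>.085)]
    a=b[b[:,1]>.24];print(np.percentile(a[:,2],95))
    a=b[b[:,1]<.24];print(np.percentile(a[:,2],95))
```

```text
side 0.1302162810845638
0.11995801923580333
0.12054057888310092
scene 0.12880169809262715
0.12010325572872331
0.11998495151346997
```

Compared with the first pictures, the dome and wings have sunk 8 to 9 mm with nothing touching them, so the button is latched. Next I'll move behind wing_a.

```bash
python3 -c "
from h import *
plan(.455,.2785,.188,17.6)"
```

```text
t 5.67 tcp [0.5048 0.2369 0.1882] F [-0.1  0.  -0.8] yaw 17.42
total shift cm [-3.51 -5.46  0.01] turn [-0.01 -0.06 -0.18] rows needed 1.9 per-row [-1.89 -2.94  0.01] [-0.   -0.03 -0.1 ]
```

Request:
move_arm(
  rows="-1 -1.5 0 0 0 0; -2 -3 0 0 0 0; -3 -4.5 0 0 0 0; -3.5 -5.5 0 0 0 0; -3.5 -5.5 0 0 0 0",
)

```text
clock: 6.08
tcp_pos: [0.4537, 0.2798, 0.187]
orientation: [-0.0, 0.988, 0.152, -0.0]
contact_force: [-0.9, 0.2, 0.0]
opening: 0.005
```

Request:
move_arm(
  rows="0 0 1.5 0 0 0; 0 0 3 0 0 0; 0 0 4.5 0 0 0; 0 0 6 0 0 0; 0 0 6 0 0 0",
)

```text
clock: 6.5
tcp_pos: [0.4542, 0.2779, 0.1243]
orientation: [0.001, 0.988, 0.151, -0.002]
contact_force: [0.0, -0.3, -1.7]
opening: 0.007
```

Run:
```python
from h import *
from cell import eyes,ctrl
plan(.455,.2785,.110,17.6)
c=eyes.capture("wrist");cv2.imwrite("pics/w2.png",c["pixels"][:,:,::-1])
```

```text
t 6.5 tcp [0.4542 0.2779 0.1243] F [ 0.  -0.3 -1.7] yaw 17.41
total shift cm [ 0.1  -0.04  1.43] turn [ 0.06  0.24 -0.19] rows needed 0.4 per-row [ 0.24 -0.09  3.49] [ 0.14  0.59 -0.47]
```

View pics/w2.png

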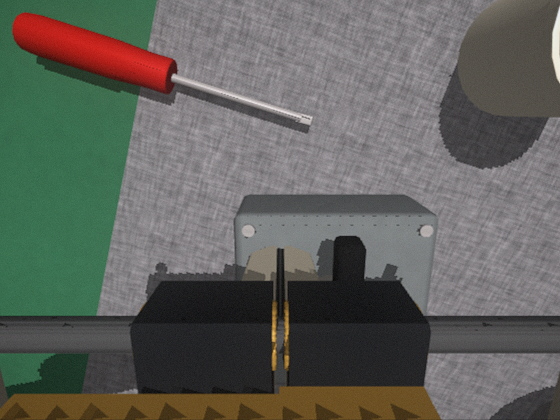

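The wrist view shows the finger (245–315, 265) clear to the left of wing_a (333–365, 260). I'll go down and move up to the wing.

Request:
move_arm(
  rows="0 0 0.5 0 0 0; 0 0 1 0 0 0; 0 0 1.4 0 0 0; 0.3 0 1.4 0 0 0; 0.3 0 1.4 0 0 0",
)

```text
clock: 6.97
tcp_pos: [0.4581, 0.2798, 0.1137]
orientation: [0.0, 0.988, 0.151, 0.0]
contact_force: [0.0, -0.5, 0.1]
opening: 0.006
```

Request:
move_arm(
  rows="0.1 0 0 0 0 0; 0.2 0 0 0 0 0; 0.3 0 0 0 0 0; 0.4 0 0 0 0 0; 0.4 0 0 0 0 0",
)

```text
clock: 7.38
tcp_pos: [0.4617, 0.281, 0.1138]
orientation: [-0.0, 0.988, 0.151, 0.0]
contact_force: [0.0, -0.3, -0.7]
opening: 0.008
```

```bash
cat > arc.py <<'E'
from h import *
from cell import ctrl
s=ctrl.get_state();q=np.asarray(s["orientation"])[[1,2,3,0]]
c=R.from_quat(q).inv().apply(np.array([.502,.240,s["tcp_pos"][2]])-s["tcp_pos"])*100
print("clock",s["clock"],"tcp",s["tcp_pos"].round(4),"F tool",R.from_quat(q).inv().apply(s["contact_force"]).round(1),"c",c.round(2))
for d in(2,4,6,8,10,12):
    t=np.radians(d);m=np.array([[np.cos(t),-np.sin(t)],[np.sin(t),np.cos(t)]])
    print(d,(c[:2]-m@c[:2]).round(2))
E
python3 arc.py; python3 look.py b
```

```text
clock 7.3833 tcp [0.4617 0.281  0.1138] F tool [-0.1  0.3  0.7] c [2.62 5.12 0.  ]
2 [ 0.18 -0.09]
4 [ 0.36 -0.17]
6 [ 0.55 -0.25]
8 [ 0.74 -0.31]
10 [ 0.93 -0.38]
12 [ 1.12 -0.43]
side 42 dome top z nan
  wing 38 angle 108.30539236834954 z top 0.11250066248886273
scene 443 dome top z 0.12032130415847495
  wing 35 angle 100.78369026929487 z top 0.11202364003931141
  wing 60 angle -65.31428296380905 z top 0.1120647226344392look.py:9: RuntimeWarning: Mean of empty slice.
  if len(b):print(n,len(b),"dome top z",np.sort(W[(r<.01)&(W[:,2]<.14)][:,2])[-10:].mean() if (r<.01).any() else None)
  ret = ret.dtype.type(ret / rcount)
```

Request:
move_arm(
  rows="0.2 -0.1 0 0 0 2; 0.4 -0.2 0 0 0 4; 0.6 -0.3 0 0 0 6; 0.8 -0.35 0 0 0 8; 1 -0.4 0 0 0 10",
)

```text
clock: 7.9
tcp_pos: [0.4698, 0.2878, 0.1137]
orientation: [-0.0, 0.998, 0.064, -0.0]
contact_force: [-0.8, 0.6, 0.7]
opening: 0.004
```

```bash
python3 arc.py; python3 look.py c 2>/dev/null
```

```text
clock 7.9 tcp [0.4698 0.2878 0.1137] F tool [-0.7 -0.7 -0.7] c [ 2.58  5.15 -0.  ]
2 [ 0.18 -0.09]
4 [ 0.37 -0.17]
6 [ 0.55 -0.24]
8 [ 0.74 -0.31]
10 [ 0.93 -0.37]
12 [ 1.13 -0.42]
side 21 dome top z nan
  wing 21 angle 101.56116500201956 z top 0.11045722813109449
scene 452 dome top z 0.1206057067483081
  wing 41 angle 95.43543084733864 z top 0.11170864478409925
  wing 63 angle -71.68904992559403 z top 0.1130543358665923
```

Request:
move_arm(
  rows="0.2 -0.1 0 0 0 2; 0.4 -0.2 0 0 0 4; 0.6 -0.25 0 0 0 6; 0.75 -0.3 0 0 0 8; 0.95 -0.35 0 0 0 10",
)

```text
clock: 8.42
tcp_pos: [0.4787, 0.2924, 0.1136]
orientation: [-0.0, 1.0, -0.023, -0.0]
contact_force: [-1.1, 0.9, -0.4]
opening: 0.003
```

```bash
python3 arc.py; python3 look.py d 2>/dev/null
```

```text
clock 8.4167 tcp [0.4787 0.2924 0.1136] F tool [-1.1 -0.8  0.4] c [ 2.56  5.13 -0.  ]
2 [ 0.18 -0.09]
4 [ 0.36 -0.17]
6 [ 0.55 -0.24]
8 [ 0.74 -0.31]
10 [ 0.93 -0.37]
12 [ 1.12 -0.42]
side 12 dome top z nan
  wing 12 angle 91.7257674856309 z top 0.11010000721911178
scene 460 dome top z 0.12074940285207574
  wing 39 angle 83.68283957832587 z top 0.1112693747670947
  wing 62 angle -81.02178305227929 z top 0.11118122260009695
```

Request:
move_arm(
  rows="0.2 -0.1 0 0 0 2; 0.4 -0.2 0 0 0 4; 0.6 -0.25 0 0 0 6; 0.75 -0.3 0 0 0 8; 0.75 -0.3 0 0 0 8",
)

```text
clock: 8.93
tcp_pos: [0.4865, 0.2951, 0.1137]
orientation: [-0.0, 0.996, -0.092, 0.0]
contact_force: [-0.2, -0.3, 0.5]
opening: 0.006
```

```bash
python3 arc.py; python3 look.py e 2>/dev/null
```

```text
clock 8.9333 tcp [0.4865 0.2951 0.1137] F tool [-0.1  0.3 -0.5] c [ 2.53  5.13 -0.  ]
2 [ 0.18 -0.09]
4 [ 0.36 -0.16]
6 [ 0.55 -0.24]
8 [ 0.74 -0.3 ]
10 [ 0.93 -0.36]
12 [ 1.12 -0.41]
side 72 dome top z nan
  wing 1 angle -104.65364947084525 z top 0.10175399912806793
scene 470 dome top z 0.12157244331783738
  wing 46 angle 75.20347478860637 z top 0.11270612533905469
  wing 56 angle -88.61307394674094 z top 0.1132138419312948
```

Request:
move_arm(
  rows="0.2 -0.1 0 0 0 2; 0.35 -0.15 0 0 0 4; 0.55 -0.25 0 0 0 6; 0.55 -0.25 0 0 0 6; 0.55 -0.25 0 0 0 6",
)

```text
clock: 9.45
tcp_pos: [0.4922, 0.2965, 0.1136]
orientation: [0.0, 0.99, -0.143, -0.0]
contact_force: [-0.8, 0.3, 0.8]
opening: 0.004
```

```bash
python3 arc.py; python3 look.py f 2>/dev/null
```

```text
clock 9.45 tcp [0.4922 0.2965 0.1136] F tool [-0.8 -0.  -0.8] c [2.54 5.14 0.  ]
2 [ 0.18 -0.09]
4 [ 0.36 -0.16]
6 [ 0.55 -0.24]
8 [ 0.74 -0.3 ]
10 [ 0.93 -0.36]
12 [ 1.12 -0.42]
side 130 dome top z nan
  wing 2 angle -110.46667083773784 z top 0.10940209906558152
scene 470 dome top z 0.12903893009010214
  wing 47 angle 69.56077218892582 z top 0.12036899329229325
  wing 50 angle -95.18361204931122 z top 0.12033508771412676
```

The dome and wing tops have risen about 8 mm, back to the "out" height, at a turn of about 31°. Now I'll back the finger off along the same arc.

Request:
move_arm(
  rows="-0.2 0.1 0 0 0 -2.4; -0.4 0.25 0 0 0 -4.8; -0.6 0.4 0 0 0 -7.2; -0.8 0.5 0 0 0 -9.6; -1 0.6 0 0 0 -12",
)

```text
clock: 9.97
tcp_pos: [0.4808, 0.2936, 0.1137]
orientation: [0.0, 0.999, -0.038, -0.0]
contact_force: [-0.9, -0.7, 0.3]
opening: 0.005
```

Request:
move_arm(
  rows="-0.2 0.1 0 0 0 -2.4; -0.4 0.25 0 0 0 -4.8; -0.6 0.4 0 0 0 -7.2; -0.8 0.5 0 0 0 -9.6; -1 0.6 0 0 0 -12",
)

```text
clock: 10.38
tcp_pos: [0.4704, 0.2883, 0.1137]
orientation: [0.0, 0.998, 0.066, 0.0]
contact_force: [-0.8, -0.0, -1.1]
opening: 0.004
```

Request:
move_arm(
  rows="-0.2 0.1 0 0 0 -2.4; -0.4 0.25 0 0 0 -4.8; -0.6 0.4 0 0 0 -7.2; -0.8 0.5 0 0 0 -9.6; -1 0.6 0 0 0 -12",
)

```text
clock: 10.8
tcp_pos: [0.4613, 0.2811, 0.1137]
orientation: [-0.0, 0.985, 0.17, 0.0]
contact_force: [-0.3, 0.4, -0.9]
opening: 0.003
```

```bash
python3 arc.py; python3 look.py g 2>/dev/null
```

```text
clock 10.8 tcp [0.4613 0.2811 0.1137] F tool [-0.1 -0.5  0.9] c [2.45 5.24 0.  ]
2 [ 0.18 -0.08]
4 [ 0.37 -0.16]
6 [ 0.56 -0.23]
8 [ 0.75 -0.29]
10 [ 0.95 -0.35]
12 [ 1.14 -0.4 ]
side 37 dome top z nan
  wing 28 angle 108.91558943996836 z top 0.11989072810357582
scene 442 dome top z 0.12838520196064987
  wing 36 angle 100.21609003257771 z top 0.12061621984207321
  wing 62 angle -65.5936516877313 z top 0.12103480054664506
```

Out, and turned back to rest. Next I'll back off a little more, rise, and look.

Request:
move_arm(
  rows="-0.3 0 0 0 0 0; -0.6 0 0 0 0 0; -0.8 0 -1 0 0 0; -0.8 0 -3 0 0 0; -0.8 0 -5 0 0 0",
)

```text
clock: 11.32
tcp_pos: [0.4534, 0.2784, 0.1645]
orientation: [0.0, 0.986, 0.168, -0.0]
contact_force: [0.4, 0.1, 1.0]
opening: 0.007
```

Request:
move_arm(
  rows="0 0 -2 0 0 0; 0 0 -4 0 0 0; 0 0 -4 0 0 0; 0 0 -4 0 0 0; 0 0 -4 0 0 0",
)

```text
clock: 11.73
tcp_pos: [0.4537, 0.2785, 0.2034]
orientation: [0.0, 0.986, 0.169, -0.0]
contact_force: [-1.1, 0.0, -0.9]
opening: 0.008
```

```bash
python3 look.py h 2>/dev/null;python3 -c "
from h import *
plan(.50,-.201,.2,-20)"
```

```text
side 234 dome top z 0.12565720449395612
  wing 64 angle 109.2316307093646 z top 0.12015426773776013
scene 435 dome top z 0.12842273991389086
  wing 33 angle 101.03459647730816 z top 0.11985944934099087
  wing 59 angle -65.68721497086011 z top 0.12004288154655461
t 11.83 tcp [0.4535 0.2784 0.2027] F [-1.2  0.   0.2] yaw 19.41
total shift cm [-11.55  46.76   0.3 ] turn [ 0.04  0.07 39.41] rows needed 13.8 per-row [-0.84  3.4   0.02] [0.   0.01 2.86]
```

View pics/scene_h.png

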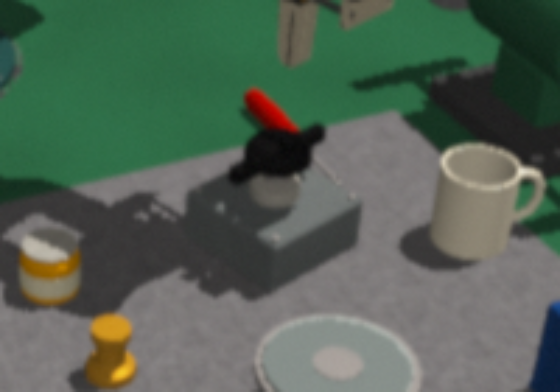

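The scene view shows the stop button out at (278,155), with its wings at rest and the tin, mug and fitting where they were. Now to the reset button. The tips are at 0.178 m, above everything on the way.

Request:
move_arm(
  rows="-0.8 3.4 0 0 0 2.8; -1.6 6.8 0 0 0 5.6; -2.4 10.2 0 0 0 8.4; -3.2 13.6 0 0 0 11.2; -4 17 0 0 0 14",
)

```text
clock: 12.25
tcp_pos: [0.4722, 0.1034, 0.2029]
orientation: [0.0, 0.999, 0.046, -0.001]
contact_force: [1.2, -0.4, -0.1]
opening: 0.006
```

```bash
python3 -c "
from h import *
plan(.50,-.201,.2,-20)"
```

```text
t 12.25 tcp [0.4722 0.1034 0.2029] F [ 1.2 -0.4 -0.1] yaw 5.3
total shift cm [-0.05 30.57  0.29] turn [2.00e-02 6.00e-02 2.53e+01] rows needed 8.7 per-row [-0.01  3.5   0.03] [0.   0.01 2.9 ]
```

Request:
move_arm(
  rows="0 3.5 0 0 0 2.8; 0 7 0 0 0 5.6; 0 10.5 0 0 0 8.4; 0 14 0 0 0 11.2; 0 17.5 0 0 0 14",
)

```text
clock: 12.67
tcp_pos: [0.4888, -0.071, 0.203]
orientation: [-0.0, 0.997, -0.076, -0.0]
contact_force: [-0.2, 0.6, 0.6]
opening: 0.004
```

```bash
python3 -c "
from h import *
plan(.50,-.201,.2,-20)"
```

```text
t 12.67 tcp [ 0.4888 -0.071   0.203 ] F [-0.2  0.6  0.6] yaw -8.73
total shift cm [ 3.09 12.68  0.29] turn [ 0.    0.05 11.27] rows needed 3.7 per-row [0.83 3.4  0.08] [0.   0.01 3.02]
```

Request:
move_arm(
  rows="0.8 3.4 0 0 0 3; 1.6 6.8 0 0 0 6; 2.4 10 0 0 0 9; 3.1 12.7 0 0 0 11.3; 3.1 12.7 0 0 0 11.3",
)

```text
clock: 13.08
tcp_pos: [0.5006, -0.2033, 0.2024]
orientation: [0.0, 0.984, -0.176, -0.001]
contact_force: [0.3, 0.1, -0.7]
opening: 0.004
```

Run:
```python
from h import *
from cell import eyes,ctrl
plan(.5,-.201,.115,-20)
s=ctrl.get_state()
c=eyes.capture("wrist");cv2.imwrite("pics/w3.png",c["pixels"][:,:,::-1])
q=np.asarray(s["orientation"]);T=np.eye(4);T[:3,:3]=R.from_quat(q[[1,2,3,0]]).as_matrix();T[:3,3]=s["tcp_pos"]
M=T@c["mount"];c["rotation"]=M[:3,:3];c["position"]=M[:3,3];W=cloud(c).reshape(-1,3);p=c["pixels"].reshape(-1,3)
n=np.hypot(W[:,0]-.5,W[:,1]+.201)
b=W[(n<.04)&(W[:,2]>.078)&(W[:,2]<.09)]
print(len(b),b.min(0),b.max(0),b.mean(0))
t=W[(abs(W[:,2]-.06)<.003)&(n<.09)];print(len(t),cv2.minAreaRect((t[:,:2]*1000).astype(np.float32)))
```

```text
t 13.08 tcp [ 0.5006 -0.2033  0.2024] F [ 0.3  0.1 -0.7] yaw -20.22
total shift cm [-0.12 -0.2   8.74] turn [ 0.04  0.1  -0.22] rows needed 2.5 per-row [-0.05 -0.08  3.5 ] [ 0.02  0.04 -0.09]
1207 [ 0.4815151  -0.21672903  0.07812804] [ 0.51265968 -0.18577869  0.08452272] [ 0.49731547 -0.20071723  0.08208475]
9600 ((497.0333557128906, -201.22518920898438), (98.65692138671875, 98.13065338134766), 69.22099304199219)
```

View pics/w3.png

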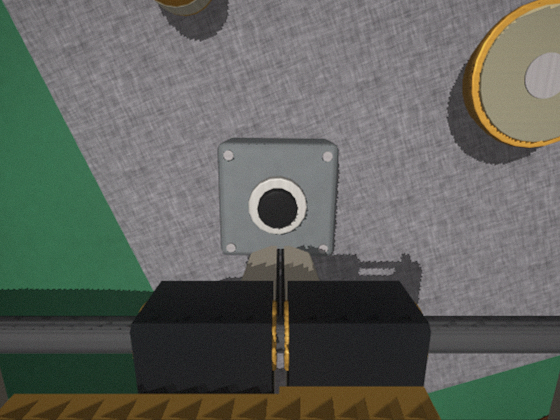

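The wrist view shows the reset button at (278,207), centred in front of the fingers. I'll go down to it.

Request:
move_arm(
  rows="-0.2 -0.2 2.5 0 0 0; -0.2 -0.2 5 0 0 0; -0.2 -0.2 7 0 0 0; -0.2 -0.2 8.5 0 0 0; -0.2 -0.2 9 0 0 0",
)

```text
clock: 13.55
tcp_pos: [0.4986, -0.1956, 0.1106]
orientation: [-0.001, 0.985, -0.172, -0.002]
contact_force: [-0.2, -0.2, -0.3]
opening: 0.005
```

Request:
move_arm(
  rows="0 0 0.1 0 0 0; 0 0 0.2 0 0 0; 0 0 0.3 0 0 0; 0 0 0.4 0 0 0; 0 0 0.4 0 0 0",
)

```text
clock: 13.97
tcp_pos: [0.5, -0.197, 0.1102]
orientation: [0.0, 0.985, -0.173, 0.0]
contact_force: [0.2, -0.1, -0.6]
opening: 0.005
```

Request:
move_arm(
  rows="0 0 0.1 0 0 0; 0 0 0.2 0 0 0; 0 0 0.3 0 0 0; 0 0 0.4 0 0 0; 0 0 0.4 0 0 0",
)

```text
clock: 14.38
tcp_pos: [0.4998, -0.197, 0.1056]
orientation: [0.0, 0.985, -0.173, 0.0]
contact_force: [0.3, -0.8, 2.3]
opening: 0.005
```

Request:
move_arm(
  rows="0 0 0.1 0 0 0; 0 0 0.2 0 0 0; 0 0 0.3 0 0 0; 0 0 0.35 0 0 0; 0 0 0.35 0 0 0",
)

```text
clock: 14.8
tcp_pos: [0.4998, -0.197, 0.1022]
orientation: [0.0, 0.985, -0.173, 0.0]
contact_force: [0.1, -0.6, 3.9]
opening: 0.008
```

Request:
move_arm(
  rows="0 0 0.05 0 0 0; 0 0 0.1 0 0 0; 0 0 0.1 0 0 0; 0 0 0.1 0 0 0; 0 0 0.1 0 0 0",
)

```text
clock: 15.22
tcp_pos: [0.4998, -0.197, 0.1012]
orientation: [0.0, 0.985, -0.173, 0.0]
contact_force: [-0.3, -0.8, 6.4]
opening: 0.006
```

Request:
move_arm(
  rows="0 0 0.05 0 0 0; 0 0 0.1 0 0 0; 0 0 0.1 0 0 0; 0 0 0.1 0 0 0; 0 0 0.1 0 0 0",
)

```text
clock: 15.63
tcp_pos: [0.4999, -0.197, 0.1011]
orientation: [0.0, 0.985, -0.173, 0.0]
contact_force: [-3.9, 1.3, 14.5]
opening: 0.004
```

The button is at its hard stop: the force jumped to 14.5 N with no further travel. Releasing.

Request:
move_arm(
  rows="0 0 -0.3 0 0 0; 0 0 -0.8 0 0 0; 0 0 -1.5 0 0 0; 0 0 -3 0 0 0; 0 0 -5 0 0 0",
)

```text
clock: 16.05
tcp_pos: [0.499, -0.1966, 0.1494]
orientation: [-0.0, 0.985, -0.173, -0.001]
contact_force: [-0.6, 0.9, -0.8]
opening: 0.004
```

Request:
move_arm(
  rows="0 0 -2 0 0 0; 0 0 -4 0 0 0; 0 0 -5 0 0 0; 0 0 -5 0 0 0; 0 0 -5 0 0 0",
)

```text
clock: 16.47
tcp_pos: [0.4997, -0.1969, 0.1997]
orientation: [-0.0, 0.985, -0.173, -0.0]
contact_force: [0.8, 1.1, 0.1]
opening: 0.006
```

```bash
python3 look.py z 2>/dev/null
python3 - <<'E'
from h import *
from cell import eyes,ctrl
print(ctrl.get_state()["clock"],ctrl.get_state()["contact_force"])
out=[]
for n in("scene","side"):
    c=eyes.capture(n);W=cloud(c);o=dict(np.load(n+"0.npz"));W0=cloud(o);out.append(c["pixels"])
    for w,l in((W0,"before"),(W,"after")):
        w=w.reshape(-1,3);r=np.hypot(w[:,0]-.5,w[:,1]+.201)
        b=w[(r<.012)&(w[:,2]<.1)];print(n,l,len(b),np.median(b[:,2]) if len(b) else None)
cv2.imwrite("pics/end.png",cv2.resize(out[0],None,fx=1.4,fy=1.4)[:,:,::-1])
E
```

```text
side 757 dome top z 0.12984067333762303
  wing 71 angle 109.11107496786964 z top 0.11996177709210504
  wing 37 angle -73.58336511038924 z top 0.12080592769767093
scene 434 dome top z 0.12899981652688344
  wing 30 angle 98.86882320607259 z top 0.12120182933079034
  wing 57 angle -65.13597301511277 z top 0.11933830218019112
16.5667 [-0.34381544  0.48765475 -0.99469282]
scene before 71 0.08064669504502142
scene after 74 0.08051444788661033
side before 43 0.08276022412292605
side after 43 0.08237514311512739
```

View pics/end.png

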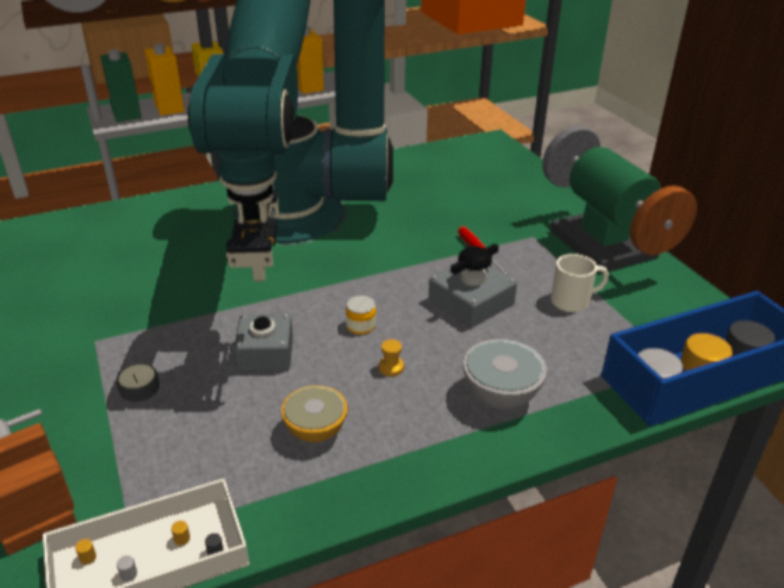

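The final view shows both buttons out (stop at (475,258), reset at (262,325)), the loose things unmoved and the gripper clear. Handing in.

```bash
python3 -c "
from cell import sign_off
print(sign_off())"
```

```text
the job is handed in; nothing more can be done
None
```

The stop test was carried out in the order asked and handed in at about 16.7 s of the 66 s allowed.

- **Stop button pressed:** I pressed it with the closed fingertips, peaking at about 8.6 N. After letting go, its top stayed 8–9 mm lower than at the start, which I took as latched. The expected figure is about 10 mm, so the match is only to camera accuracy.
- **Stop button released:** I pushed wing_a clockwise with about 1 N. It sprang out at roughly 31° (0.54 rad), then turned back to rest as the finger backed off.
- **Reset button:** I then pressed it to its hard stop, where the force jumped from 6 to 14.5 N with no further travel, and let it come out again.

**Last checks:** the stop button's top and wings were back at their starting height and angle. The reset button's top was within 0.5 mm of its starting height. By eye, the loose things had not moved in the last picture, and the gripper was clear of everything. The only oddity was one side-camera reading of the stop button's top, 0.126 m instead of 0.130 m, taken while the arm partly blocked the view. With the arm gone, that camera read 0.130 m.

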